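Clamp the green pattern stamp in the bench collet

ROBOT

A 6-joint arm with a two-finger parallel gripper is mounted at the origin on the work surface. World frame = base frame: x ahead of the robot, y to its left, z up, the work surface at z = 0. Lengths are in m, angles in rad, forces in N, time in s.
With the tool pointing down it reaches from about 0.35 to 0.875 m from the base axis. Payload 15.5 kg.
Tool frame: the origin (TCP) lies between the finger pads; the fingertips stand tips_ahead ahead of it and the grasp point (between the pads) lies 6 mm ahead of it (tips_ahead is the distance from the TCP to the fingertips, in m); z points along the fingers, y is the line along which they close (so a half turn about z gives the same grasp; the last joint's range is limited). The gripper opens to 85 mm and grips with 20 to 120 N. Pads are 22 mm wide; open, the fingers measure 114 mm over their backs; the gripper's body (76 mm by 85 mm) begins 54 mm behind the grasp point. The pads swing forward as they close: fully open they stand 13 mm farther back than shut.
Start: joints at [1.145, 0.494, 1.345, -0, 1.302, -0.096], TCP at [0.203, 0.591, 0.256] pointing down, gripper open.
Joint ranges: [-2.91, 2.91], [-0.82, 2.16], [0.22, 2.67], [-1.22, 4.37], [0.12, 2.79], [-3.08, 3.08]. Speed limits (rad/s): [1.89, 1.89, 2.57, 3.01, 3.01, 3.01].

INTERFACE

Orientations are given as [roll, pitch, yaw] about the fixed x, y, z axes, in that order (R = Rz(yaw) Ry(pitch) Rx(roll)).
In Python, from plant import * gives the robot as it stands.
- The arm moves only by the tool send_rows, never from a script. Its argument "commands" is one flat list of numbers, 7 for each row, row after row: the shift along the tool's x, y, z in mm, then the turn, a rotation vector about the tool's x, y, z in units of 8 degrees (1.0 is 8 degrees), then the closure, from -1 (fully open) to 1 (shut). In form: [tx, ty, tz, wx, wy, wz, grip, tx, ty, tz, wx, wy, wz, grip, ...]. A call has 1 to 8 rows; each row is the pose to reach, as a shift and turn from the pose commanded when the call began, along the tool's axes at that moment; what a row does not reach only later rows make up. A row lasts 1/8 s, in which the tool goes at most 62.5 mm and 10.7 degrees, less where a joint would pass 70% of its speed; a pose out of reach is approached as far as the arm can. A call with a gripper value outside its range is refused whole. The fingers move at their own pace and stop on an object; "newtons" is the grip in N (left out, the last holds). Time passes only in rows, so rows that repeat a pose let the fingers close. It gives the time, the measured TCP pose, the force, the opening and the grip force at its end, in the units of the state.
- state(): the state, without advancing time (a new reading comes with each control period).
- snapshot(name): name is "side" or "top" or "wrist"; returns a dict with "pixels" (420x560x3 uint8, red, green, blue), "intrinsics" (3x3 intrinsics, pixels), "D" ([k1, k2, p1, p2, k3] as OpenCV has them; the pictures are not rectified), "world_from_camera" (4x4, takes a point from camera to world coordinates); the wrist camera has in their place "hand_eye" (4x4, takes a point from camera to tool coordinates, whose origin is the TCP and whose axes are the flange's). Camera axes: x right, y down, z forward; pixel columns grow to the right and rows downward; lengths in m; the calibration is good to about 2 mm. A picture is of the moment at which its call begins: read the wrist's pose just before it. There is no depth.
- close_job(): hands the job in; it is judged then, once.
The state is a dict: "t": time; "joint_pos": joint angles; "joint_vel": joint speeds; "joint_efforts": joint torques, N m; "eef_pos": TCP position; "tool_rot": TCP orientation; "force": force on the tool from outside, world axes, zero at the start; "ft_torque": the same for the moment, N m; "grip_width": finger opening in m; "finger_force": force on a finger pad.
Only numpy, scipy, OpenCV 4.12 (cv2) and the standard library are available. Lean on these libraries where they do the work, as an engineer would, in place of code of your own. Each camera call takes 0.05 s, during which the arm holds its last target. There are 200 camera calls.

TASK

Take the green-handled pattern stamp out of the wooden rack, push its shank fully home in the bench collet so that it stands upright, then turn the brass collet nut clockwise by feel until the jaws grip the shank firmly, and let go. Press and tighten with a gentle hand: stop pushing when the shank bottoms, stop turning soon after the nut stiffens, and leave the other stamps and the pots where they are.

Things in the scene. Friction and masses are not known exactly. Their poses are not given: they have to be found in the camera images.
- green_stamp: The stamp to clamp: steel shank 12 mm in diameter, 58 mm long (lowest 4 mm tapered to 8 mm), under a square green handle 18 x 18 x 36 mm with black ridges on top; about 80 g. Origin at the shank's tip, z towards the handle, which spans z = 58 to 94 mm; x and y are square to its sides. It starts upright in the rack, tip 10 mm above the table, and lifts straight out.
- blue_stamp: A bystander: the same stamp with a blue handle, standing in the rack. Origin at the tip of the shank.
- red_stamp: A bystander: the same stamp with a red handle, standing in the rack. Origin at the tip of the shank.
- rack: Fixed wooden block 70 x 200 x 50 mm with three blind holes 14 mm wide and 40 mm deep, at y = -65, 0 and 65 mm of its own frame. Origin at the centre of its underside, z up. Which stamp is in which hole varies.
- post: Fixed bench collet: grey base 110 x 110 x 30 mm, steel neck 30 x 28 mm up to z = 70 mm, then the nut. Origin at the centre of the underside; the nut turns about its z axis. The upright bore lies 7 mm off that axis, at +x: 13.4 mm wide in the neck, chamfered mouth at z = 70 mm, floor at z = 50 mm. Spring plungers at z = 60 mm drag on the shank, so it does not drop home by its weight: push it, a few N.
- seat: Brass floor of the bore. Origin at the centre of its top, on the bore's axis, 50 mm above the table: the shank's tip rests there when home, and the handle's underside is then 12 mm above the top of the nut.
- tub: A bystander: white plastic paste tub with a yellow lid, 90 mm wide and 70 mm tall. Origin at the centre of its underside.
- pot: A bystander: black plastic pot with a grey lid and a black knob, 114 mm wide and 100 mm tall. Origin at the centre of its underside.
- fixed_jaws: Two fixed pins, 6 mm wide, inside the nut: they back the shank. Origin on the bore's axis, 70 mm above the table. The dark jaw meets the home shank after an unknown 0.4 to 2 rad of turning (the nut's yaw does not tell). Free turning takes 0.4 N m; firm, about 27 N, is 0.3 rad and 0.1 N m past first touch; under 15 N is loose, over 45 N too tight, and 0.7 rad past touch it lets go.
- nut: Brass hexagonal ring nut, 50 mm across flats, 26 mm tall, 38 mm wide inside. Origin on its axis at its underside, 70 mm above the table; x points at the middle of a flat (black dash on top), a flat every 60 degrees. Clockwise from above tightens; it keeps its height and stays where it is left. Inside, it carries a dark sprung jaw, a pin 6 mm wide, that swings onto the shank like a cam.

How it is judged:
On the way, in this order (a step that is already met when the one before it is completed fails the run):
1. the green stamp's shank is fully home and upright in the collet, before the nut is tightened (z of green_stamp in the frame of seat below 0.002 m and horizontal distance between green_stamp and seat below 0.003 m and angle between green_stamp's own z axis and vertical below 0.08 rad), for 0.2 s.
2. the nut is tightened: the shank is pressed on the fixed jaws with more than 15 N (contact force between fixed_jaws and green_stamp above 15 N), for 0.2 s.
At the end, for the whole second after the job is handed in: The green stamp stands at rest and upright (within 0.08 rad) in the collet, its tip within 2 mm of the bore's floor in height and 3 mm of its axis, and the nut is tight: its shank is pressed on the two fixed jaws with more than 15 N; the other stamps and the pots are where they were (all of step 1 and contact force between fixed_jaws and green_stamp above 15 N and linear speed of green_stamp below 0.02 m/s); the robot touches nothing.
It fails at once if the nut is overtightened: the shank is pressed on the fixed jaws with more than 45 N (contact force between fixed_jaws and green_stamp above 45 N).
It fails at once if the shank is rammed against the floor of the bore with more than 40 N (contact force between green_stamp and seat above 40 N).
It fails at once if another stamp or a pot is moved by more than 15 mm (distance of any of blue_stamp, red_stamp, tub, pot from where it was at the start of the episode above 0.015 m).
It also fails if it takes over 72 s, if anything falls off the work surface, if the arm or the gripper's body presses on something with over 40 N, if the wrist force passes 120 N, or if a joint passes its speed limit or range.

## Working session

There is one attempt and no reset: what is moved stays moved. The work goes in short steps, Python scripts to look and compute and a tool call to move; the robot and the scene stay as the last step left them, time stands still between calls to the robot, and variables do not carry over. Pictures are saved under pics/ and viewed, at most 10 in all, crops included, and the job is handed in when it is done.

Besides the shell and the picture viewer there is one more tool, called after ">>>" as name(argument=value, ...) on one line, values as JSON. send_rows: Moves the arm, as the interface text tells. Its arguments: {"type":"object","properties":{"commands":{"type":"array"},"newtons":{"type":"number"}},"required":["commands"]}

```bash
mkdir -p pics; ls
python3 - <<'E'
from plant import *
import cv2,numpy as np,pickle
s=state();print(s)
d={}
for n in("side","top"):
    c=snapshot(n);d[n]=c
    cv2.imwrite(f"pics/{n}0.png",c["pixels"][:,:,::-1])
    print(n,c["intrinsics"],c["D"],c["world_from_camera"])
c=snapshot("wrist");print(c["hand_eye"])
pickle.dump(d,open("d0.pkl","wb"))
E
```

```text
pics
{'t': 0.0, 'joint_pos': array([ 1.14450217e+00,  4.94180439e-01,  1.34615054e+00,  2.53286569e-05,
        1.30249694e+00, -9.54847847e-02]), 'joint_vel': array([-6.47453038e-05, -8.87650395e-04, -2.22175650e-04, -2.24445284e-04,
        9.69624428e-04, -6.15332596e-05]), 'joint_efforts': array([-4.25952909e-03, -8.82189918e+01, -3.83864629e+01, -5.20203885e-04,
        1.03512872e-02, -3.41006557e-05]), 'eef_pos': array([0.20284578, 0.59080982, 0.25569537]), 'tool_rot': array([-3.14036534e+00, -1.42072888e-04,  2.81077646e+00]), 'force': array([ 0.40642817, -0.16197488, -0.14970448]), 'ft_torque': array([ 0.01237434,  0.05628112, -0.03103988]), 'finger_force': 0.0, 'grip_width': 0.08546787523135377}
side [[484.55144873   0.         281.11313576]
 [  0.         484.55144873 209.36839956]
 [  0.           0.           1.        ]] [-0.06719562  0.          0.          0.          0.        ] [[ 0.93721731 -0.17971566  0.29887454  0.32704252]
 [-0.34872569 -0.47370947  0.80869632 -0.81256515]
 [-0.00375569 -0.86214942 -0.50664018  0.54913202]
 [ 0.          0.          0.          1.        ]]
top [[464.99996918   0.         279.04146872]
 [  0.         464.99996918 205.14886429]
 [  0.           0.           1.        ]] [-0.04878049  0.          0.          0.          0.        ] [[-0.0101685  -0.99568945  0.09219064  0.5302367 ]
 [-0.99956355  0.01267862  0.0266828  -0.05702094]
 [-0.02773663 -0.09187908 -0.9953838   0.99847841]
 [ 0.          0.          0.          1.        ]]
[[ 1.15747992e-03 -9.58558445e-01 -2.84893609e-01  7.25006432e-02]
 [ 9.99999300e-01  1.03980951e-03  5.64284066e-04  1.22868739e-03]
 [-2.44664173e-04 -2.84894063e-01  9.58558977e-01 -1.17114326e-01]
 [ 0.00000000e+00  0.00000000e+00  0.00000000e+00  1.00000000e+00]]
```

View pics/top0.png

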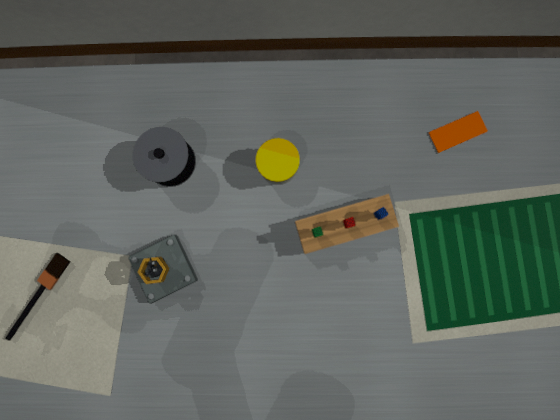

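View pics/side0.png

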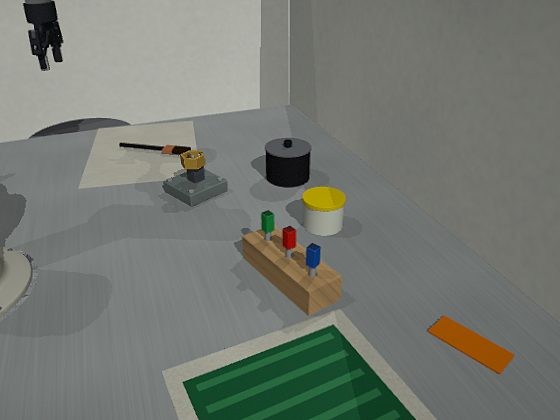

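The top view shows green at (317,232), red (349,223) and blue (381,213) in the rack, with the nut at (153,270). The tub is at (277,160) and the pot at (163,155). The side view agrees: green at (268,222), nut at (192,160).

```bash
cat > h.py <<'E'
import cv2,numpy as np,pickle
from scipy.spatial.transform import Rotation as R
def ray(c,uv,T=None):
    T=c["world_from_camera"] if T is None else T
    p=cv2.undistortPoints(np.array(uv,float).reshape(-1,1,2),c["intrinsics"],np.array(c["D"])).reshape(-1,2)
    return T[:3,3],np.c_[p,np.ones(len(p))]@T[:3,:3].T
def plane(c,uv,z,T=None):
    o,d=ray(c,uv,T); return o+d*((z-o[2])/d[:,2])[:,None]
def tri(c1,uv1,c2,uv2,T1=None,T2=None):
    o1,d1=ray(c1,uv1,T1);o2,d2=ray(c2,uv2,T2)
    k=np.linalg.lstsq(np.c_[d1[0],-d2[0]],o2-o1,rcond=None)[0]
    a=o1+d1[0]*k[0];b=o2+d2[0]*k[1];return (a+b)/2,np.linalg.norm(a-b)
def TW(s,c):
    T=np.eye(4);T[:3,:3]=R.from_euler('xyz',s["tool_rot"]).as_matrix();T[:3,3]=s["eef_pos"];return T@c["hand_eye"]
def mask(img,lo,hi):
    return cv2.inRange(cv2.cvtColor(img,cv2.COLOR_RGB2HSV),np.array(lo),np.array(hi))
def goal(s,p,yaw):
    """shift (tool mm) and turn (8deg units) to a tool-down pose"""
    Rc=R.from_euler('xyz',s["tool_rot"]);G=R.from_euler('xyz',[np.pi,0,yaw])
    return np.round(Rc.inv().apply(np.array(p)-s["eef_pos"])*1000,1),np.round(np.degrees((Rc.inv()*G).as_rotvec())/8,3)
E
python3 - <<'E'
from h import *
d=pickle.load(open("d0.pkl","rb"));t=d["top"];im=t["pixels"]
def comps(m,amin,box):
    x0,y0,x1,y1=box
    mm=np.zeros_like(m);mm[y0:y1,x0:x1]=m[y0:y1,x0:x1]
    n,l,st,ce=cv2.connectedComponentsWithStats(mm)
    return [(st[i,4],ce[i],cv2.minAreaRect(np.argwhere(l==i)[:,::-1].astype(np.float32))) for i in range(1,n) if st[i,4]>=amin]
for nm,lo,hi in(("green",(45,100,30),(85,255,255)),("red",(170,120,50),(180,255,255)),("blue",(100,120,40),(125,255,255))):
    for a,c,r in comps(mask(im,lo,hi),15,(290,190,400,255)): print(nm,a,c,r,plane(t,c,.104))
for a,c,r in comps(mask(im,(15,120,80),(30,255,255)),30,(130,245,185,295)): print("nut",a,c,r,plane(t,c,.096))
for a,c,r in comps(mask(im,(5,60,60),(20,255,255)),300,(285,185,405,260)): 
    b=cv2.boxPoints(r); print("rack",plane(t,b,.05))
si=d["side"];print("green side",[ (a,c,r) for a,c,r in comps(mask(si["pixels"],(45,100,30),(85,255,255)),15,(250,200,280,245))])
print("nut side",[(a,c,r) for a,c,r in comps(mask(si["pixels"],(15,120,80),(30,255,255)),30,(170,140,215,185))])
cv2.imwrite("pics/nut.png",cv2.resize(np.hstack([im[225:315,110:210],im[185:275,290:390]]),None,fx=4,fy=4,interpolation=2)[:,:,::-1])
E
```

```text
green 82 [316.98780488 231.53658537] ((316.88238525390625, 231.52943420410156), (8.731282234191895, 9.216353416442871), 75.96376037597656) [[ 0.56130238 -0.10536867  0.104     ]]
blue 94 [380.72340426 213.10638298] ((380.5384521484375, 213.30764770507812), (8.875203132629395, 11.09400463104248), 56.30992889404297) [[ 0.59523088 -0.22841137  0.104     ]]
nut 299 [151.70568562 270.22742475] ((152.36154174804688, 269.892333984375), (25.675189971923828, 29.272197723388672), 82.87498474121094) [[0.48963949 0.21666761 0.096     ]]
rack [[ 0.58658337 -0.06192431  0.05      ]
 [ 0.64096973 -0.25660229  0.05      ]
 [ 0.57169881 -0.27445675  0.05      ]
 [ 0.51784434 -0.08102599  0.05      ]]
green side [(np.int32(233), array([267.45493562, 221.54077253]), ((267.0, 221.5), (21.0, 12.0), 90.0))]
nut side [(np.int32(336), array([192.96130952, 159.38988095]), ((192.0, 159.0), (18.0, 24.0), 90.0))]
```

View pics/nut.png

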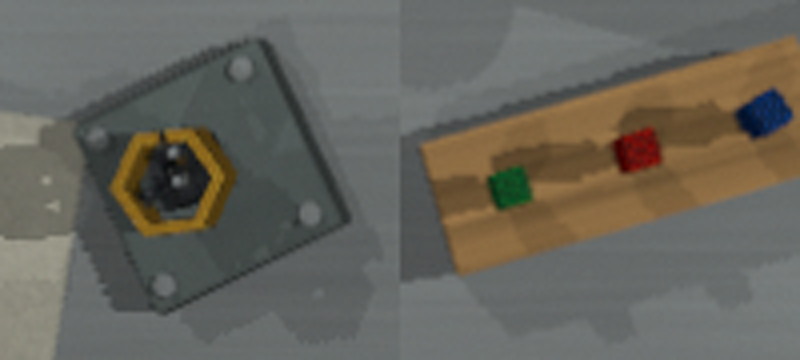

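Run:
```python
import plant;print([ (n,getattr(plant,n)) for n in dir(plant) if n.startswith('tip')])
from plant import *
from h import *
print(goal(state(),[0.561,-0.105,0.235],1.843))
```

```text
[('tips_ahead', 0.025)]
(array([-564.7, -541.8,   21.3]), array([-6.000e-03,  3.000e-03,  6.931e+00]))
```

>>> send_rows(commands=[-565,-542,21,0,0,6.93,-1,-565,-542,21,0,0,6.93,-1,-565,-542,21,0,0,6.93,-1,-565,-542,21,0,0,6.93,-1,-565,-542,21,0,0,6.93,-1,-565,-542,21,0,0,6.93,-1,-565,-542,21,0,0,6.93,-1,-565,-542,21,0,0,6.93,-1])

```text
t: 1.15
eef_pos: [0.4324, 0.1448, 0.2429]
tool_rot: [3.141, -0.0, 1.843]
force: [0.8, 1.7, 0.3]
grip_width: 0.0852
finger_force: 0.0
```

Run:
```python
from plant import *
from h import *
print(goal(state(),[0.561,-0.105,0.235],1.843))
```

```text
(array([-275.2,   56.7,    7.9]), array([ 0.002, -0.   ,  0.002]))
```

>>> send_rows(commands=[-275,57,8,0,0,0,-1,-275,57,8,0,0,0,-1,-275,57,8,0,0,0,-1,-275,57,8,0,0,0,-1,-275,57,8,0,0,0,-1,-275,57,8,0,0,0,-1,-275,57,8,0,0,0,-1])

```text
t: 2.02
eef_pos: [0.5601, -0.1022, 0.2346]
tool_rot: [-3.141, -0.001, 1.843]
force: [-0.6, 0.2, -0.4]
grip_width: 0.0853
finger_force: 0.0
```

Run:
```python
from plant import *
from h import *
s=state();c=snapshot("wrist");pickle.dump((s,c),open("w1.pkl","wb"))
print(s["eef_pos"],s["tool_rot"],s["joint_pos"],s["force"],s["ft_torque"])
cv2.imwrite("pics/w1.png",c["pixels"][:,:,::-1])
T=TW(s,c);m=mask(c["pixels"],(45,100,20),(85,255,255))
for k in cv2.findContours(m,0,2)[0]:
    if cv2.contourArea(k)>80: r=cv2.minAreaRect(k);print(cv2.contourArea(k),r,plane(c,r[0],.104,T))
```

```text
[ 0.56009008 -0.10221549  0.23462763] [-3.14090496e+00 -6.61756114e-04  1.84314801e+00] [-2.85494583e-01  4.38242146e-01  1.51256354e+00  2.12480034e-04
  1.19172071e+00 -5.57925214e-01] [-0.56135867  0.22050555 -0.39773739] [ 0.0524302  -0.01018512 -0.01484958]
1316.0 ((109.37998962402344, 399.15997314453125), (45.67910385131836, 39.17371368408203), 81.8698959350586) [[ 0.4447073  -0.35568811  0.104     ]]
2636.5 ((218.03968811035156, 349.21240234375), (95.64617156982422, 44.953704833984375), 7.853313446044922) [[ 0.54236885 -0.25660395  0.104     ]]
197.0 ((94.5, 314.0), (14.0, 21.0), 90.0) [[ 0.42105088 -0.25131148  0.104     ]]
552.5 ((281.5, 203.5), (29.0, 21.0), 90.0) [[ 0.56159278 -0.09921528  0.104     ]]
```

View pics/w1.png

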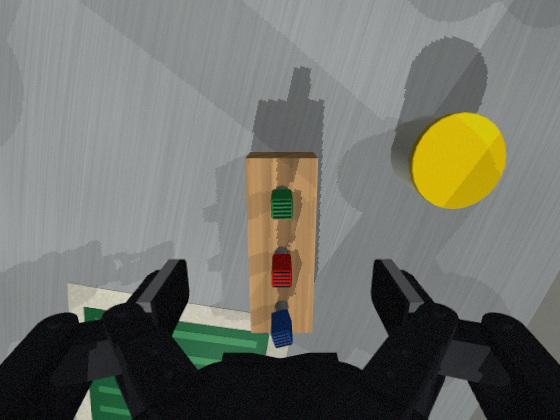

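The wrist picture shows the green handle square to the fingers at about (281,208), red at (282,270) and blue at (282,327). The tub is clear of the fingers. Next I descend.

Run:
```python
from plant import *
from h import *
print(goal(state(),[0.562,-0.1045,0.094],1.843))
```

```text
(array([ -3.1,   1.2, 140.8]), array([-0.004, -0.004,  0.006]))
```

>>> send_rows(commands=[-2,1,50,0,0,0,-0.3,-2,1,100,0,0,0,-0.3,-2,1,130,0,0,0,-0.3,-2,1,141,0,0,0,-0.3,-2,1,141,0,0,0,-0.3,-2,1,141,0,0,0,-0.3], newtons=30)

```text
t: 2.82
eef_pos: [0.5628, -0.1044, 0.0952]
tool_rot: [3.14, 0.001, 1.844]
force: [0.9, 0.0, 0.1]
grip_width: 0.0555
finger_force: 0.0
```

Run:
```python
from plant import *
from h import *
s=state();print(s["eef_pos"],s["force"],s["grip_width"]);c=snapshot("wrist");T=TW(s,c)
cv2.imwrite("pics/w2.png",c["pixels"][:,:,::-1])
m=mask(c["pixels"],(45,100,20),(85,255,255))
for k in cv2.findContours(m,0,2)[0]:
    if cv2.contourArea(k)>80: r=cv2.minAreaRect(k);print(cv2.contourArea(k),r,plane(c,r[0],.104,T))
```

```text
[ 0.56281924 -0.10442632  0.09520734] [0.92859574 0.01036914 0.14235889] 0.05551838068077481
219.0 ((121.0, 414.5), (9.0, 34.0), 90.0) [[ 0.50789028 -0.1834901   0.104     ]]
2778.0 ((277.888916015625, 283.77923583984375), (71.47525024414062, 44.19522476196289), 88.49256896972656) [[ 0.5601678  -0.09489095  0.104     ]]
```

View pics/w2.png

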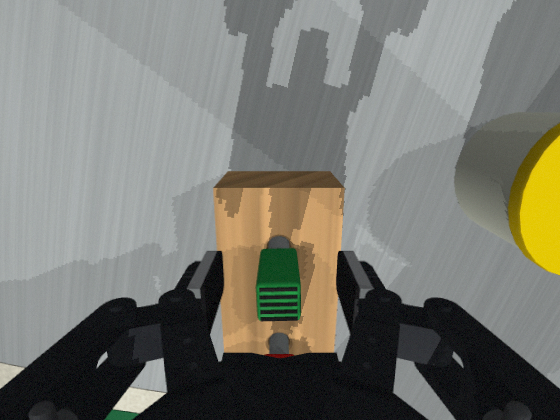

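The handle's top face is centred at (279,304), midway between the pads at columns 222 and 337. Now I close the gripper and lift.

>>> send_rows(commands=[0,0,0,0,0,0,0.6,0,0,0,0,0,0,0.6,0,0,0,0,0,0,1,0,0,0,0,0,0,1,0,0,0,0,0,0,1,0,0,0,0,0,0,1], newtons=50)

```text
t: 3.62
eef_pos: [0.5624, -0.1046, 0.0943]
tool_rot: [3.141, 0.0, 1.843]
force: [-1.2, 0.5, 7.4]
grip_width: 0.0171
finger_force: 48.8
```

>>> send_rows(commands=[0,0,-20,0,0,0,1,0,0,-45,0,0,0,1,0,0,-80,0,0,0,1,0,0,-120,0,0,0,1,0,0,-150,0,0,0,1,0,0,-150,0,0,0,1])

```text
t: 4.38
eef_pos: [0.563, -0.1048, 0.2461]
tool_rot: [3.138, 0.002, 1.843]
force: [0.5, 0.3, -1.3]
grip_width: 0.0175
finger_force: 49.1
```

Run:
```python
from plant import *
from h import *
d=pickle.load(open("d0.pkl","rb"));t=d["top"]
s=state();print(s["eef_pos"],s["force"],s["grip_width"],s["joint_pos"]);c=snapshot("wrist");T=TW(s,c)
cv2.imwrite("pics/w3.png",c["pixels"][:,:,::-1])
# nut outline in top view: hexagon fit
im=t["pixels"];m=mask(im,(12,110,60),(32,255,255));mm=np.zeros_like(m);mm[250:292,132:176]=m[250:292,132:176]
k=max(cv2.findContours(mm,0,2)[0],key=cv2.contourArea);h=cv2.convexHull(k)
w=plane(t,h.reshape(-1,2),.096);print(np.round(w[:,:2],4).tolist())
M=cv2.moments(h);print(plane(t,[M['m10']/M['m00'],M['m01']/M['m00']],.096))
# base screws/edges via grey base
print(plane(t,[[110+265/4,225+40/4],[110+350/4,225+217/4],[110+163/4,225+312/4],[110+78/4,225+120/4]],.03))
```

```text
[ 0.56304788 -0.10477824  0.246069  ] [ 0.47933862  0.33979936 -1.33441367] 0.017470064710747805 [-2.88231176e-01  4.28631472e-01  1.49366981e+00 -1.97552384e-05
  1.21523927e+00 -5.60559324e-01]
[[0.5152, 0.1986], [0.5132, 0.1966], [0.4996, 0.1866], [0.4957, 0.1846], [0.4899, 0.1845], [0.4764, 0.1903], [0.4687, 0.1942], [0.4668, 0.2001], [0.465, 0.2178], [0.465, 0.2277], [0.4669, 0.2317], [0.4747, 0.2377], [0.4805, 0.2417], [0.4883, 0.2458], [0.5018, 0.24], [0.5096, 0.2362], [0.5135, 0.2322], [0.5153, 0.2164]]
[[0.49028815 0.21449128 0.096     ]]
[[0.55978157 0.1853394  0.03      ]
 [0.46748543 0.13998585 0.03      ]
 [0.41891475 0.2379943  0.03      ]
 [0.51869462 0.28449839 0.03      ]]
```

View pics/w3.png

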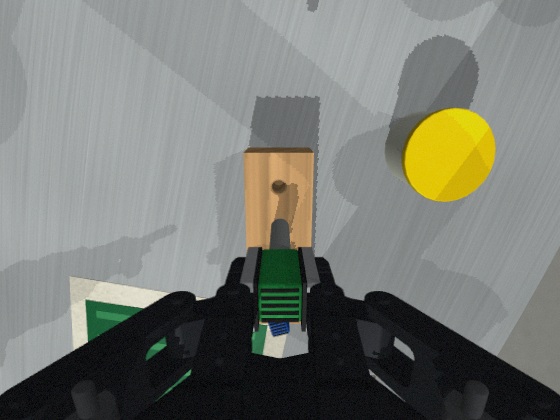

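Run:
```python
from plant import *
from h import *
s=state();c=snapshot("wrist");T=TW(s,c);p=plane(c,[280,306],s["eef_pos"][2]+.0097,T)[0]
print("handle in tool",R.from_euler('xyz',s["tool_rot"]).inv().apply(p-s["eef_pos"]))
print(goal(s,[0.506,.157,.20],1.843))
```

```text
handle in tool [ 0.00043078  0.00086396 -0.00969921]
(array([267.1,  16. ,  44.3]), array([0.01 , 0.006, 0.001]))
```

>>> send_rows(commands=[267,16,44,0,0,0,1,267,16,44,0,0,0,1,267,16,44,0,0,0,1,267,16,44,0,0,0,1,267,16,44,0,0,0,1,267,16,44,0,0,0,1,267,16,44,0,0,0,1,267,16,44,0,0,0,1])

```text
t: 5.48
eef_pos: [0.506, 0.156, 0.1997]
tool_rot: [-3.141, 0.0, 1.842]
force: [-0.5, -0.1, -0.2]
grip_width: 0.0174
finger_force: 49.1
```

Run:
```python
from plant import *
from h import *
s=state();c=snapshot("wrist");T=TW(s,c);print(s["eef_pos"],s["tool_rot"],s["force"],s["ft_torque"])
pickle.dump((s,c),open("w4.pkl","wb"))
im=c["pixels"];m=mask(im,(12,110,60),(32,255,255))
k=max(cv2.findContours(m,0,2)[0],key=cv2.contourArea);h=cv2.convexHull(k);print(cv2.boundingRect(h))
M=cv2.moments(h);uv=[M['m10']/M['m00'],M['m01']/M['m00']];print(uv,plane(c,uv,.096,T))
x,y,w,hh=cv2.boundingRect(h);x0=max(x-20,0);y0=max(y-20,0);cr=im[y0:y+hh+20,x0:x+w+20];print(x0,y0)
cv2.imwrite("pics/w4.png",cv2.resize(cr,None,fx=4,fy=4,interpolation=2)[:600,:800,::-1])
```

```text
[0.50595777 0.15598128 0.19973257] [-3.14135399e+00  9.87043925e-05  1.84184238e+00] [-0.47254447 -0.05157414 -0.210022  ] [ 0.01112513 -0.02158484  0.00124346]
(244, 82, 78, 84)
[281.964880117905, 124.06161256695064] [[0.49035365 0.22066809 0.096     ]]
224 62
```

View pics/w4.png

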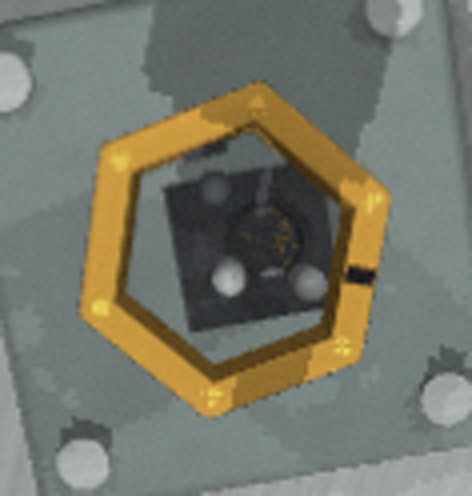

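The crop shows the nut centred at about image (283,124.5) with its black dash at right (314,131). The bore, with its brass floor, is at about (290,122). Two fixed pins sit below it, and the dark jaw is at upper left.

Run:
```python
from plant import *
from h import *
d=pickle.load(open("d0.pkl","rb"));s,c=pickle.load(open("w4.pkl","rb"));T=TW(s,c)
si=d["side"];m=mask(si["pixels"],(12,100,50),(32,255,255));mm=np.zeros_like(m);mm[140:185,170:215]=m[140:185,170:215]
k=cv2.convexHull(max(cv2.findContours(mm,0,2)[0],key=cv2.contourArea));M=cv2.moments(k);uv=[M['m10']/M['m00'],M['m01']/M['m00']]
print("side",uv,cv2.boundingRect(k),plane(si,uv,.083))
# wrist: vertices of nut top (crop/4+offset)
o=np.array([224,62])
V=np.array([[258,83],[390,195],[358,355],[210,415],[82,310],[102,150]])/4+o
P=plane(c,V,.096,T)[:,:2];cen=P.mean(0);print("wrist nut",cen,np.linalg.norm(P-cen,axis=1)*1e3,np.degrees(np.arctan2(*(P-cen).T[::-1])))
print("dash",np.degrees(np.arctan2(*(plane(c,np.array([362,275])/4+o,.096,T)[0,:2]-cen)[::-1])))
sc=plane(c,np.array([[395,10],[10,80],[82,463],[447,398]])/4+o,.03,T);print("screws",sc.mean(0),sc)
st=plane(d["top"],np.array([[241,68],[310,213],[164,286],[96,137]])/4+[110,225],.033);print("top screws",st.mean(0),st)
print("bore",plane(c,np.array([265,240])/4+o,.06,T))
```

```text
side [192.2017994858612, 159.37746358183375] (180, 150, 25, 20) [[0.48921095 0.21860852 0.083     ]]
wrist nut [0.49085012 0.21986056] [27.91966827 28.19277198 27.74919559 28.04633823 27.79674162 27.84313498] [  97.33178824   35.83424887  -22.69126438  -82.73668521 -144.52615222
  157.93245976]
dash 6.522610671330997
screws [0.49151823 0.21972141 0.03      ] [[0.51134754 0.27583609 0.03      ]
 [0.43585375 0.24013793 0.03      ]
 [0.47103022 0.16286808 0.03      ]
 [0.54784142 0.20004354 0.03      ]]
top screws [0.48936582 0.21695501 0.033     ] [[0.5451928  0.1971481  0.033     ]
 [0.46985118 0.160294   0.033     ]
 [0.43260842 0.23668413 0.033     ]
 [0.50981086 0.2736938  0.033     ]]
bore [[0.49681487 0.22295396 0.06      ]]
```

Run:
```python
from plant import *
from h import *
print(goal(state(),[0.4962,.2222,.194],1.843))
```

```text
(array([66.4,  8.3,  5.8]), array([ 0.   ,  0.001, -0.009]))
```

>>> send_rows(commands=[30,4,0,0,0,0,1,66,8,0,0,0,0,1,66,8,6,0,0,0,1,66,8,6,0,0,0,1,66,8,6,0,0,0,1])

```text
t: 6.15
eef_pos: [0.4959, 0.2218, 0.1939]
tool_rot: [-3.141, 0.0, 1.842]
force: [0.8, 0.3, -0.4]
grip_width: 0.0171
finger_force: 49.1
```

Run:
```python
from plant import *
from h import *
s=state();c=snapshot("wrist");T=TW(s,c);print(s["eef_pos"],s["tool_rot"],s["force"])
pickle.dump((s,c),open("w5.pkl","wb"))
Rt=R.from_euler('xyz',s["tool_rot"]).as_matrix()
def proj(P):
    q=(np.linalg.inv(T)@np.append(P,1))[:3];return cv2.projectPoints(q.reshape(1,1,3),np.zeros(3),np.zeros(3),c["intrinsics"],np.array(c["D"]))[0].ravel()
tp=s["eef_pos"]+Rt@[0,0,.0843];print("tip",proj(tp),"bore mouth",proj(np.array([.4968,.2222,.07])),"floor",proj(np.array([.4968,.2222,.05])))
print("handle top",proj(s["eef_pos"]+Rt@[0,0,-.0097]))
cv2.imwrite("pics/w5.png",cv2.resize(c["pixels"][140:290,210:350],None,fx=4,fy=4,interpolation=2)[:,:,::-1])
```

```text
[0.4958652 0.2218027 0.1939109] [-3.14139598e+00  1.40655841e-04  1.84211388e+00] [ 0.83367592  0.3299488  -0.35289396]
tip [278.48211451 225.64693057] bore mouth [279.90864258 208.50945383] floor [279.87770955 201.7578356 ]
handle top [277.81979756 306.93191598]
```

View pics/w5.png

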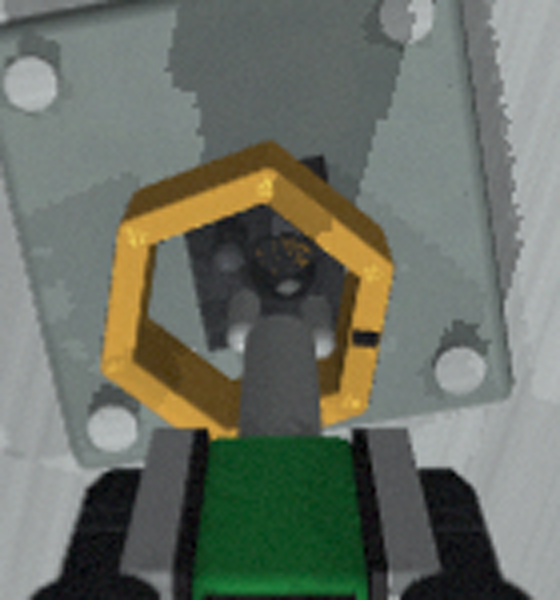

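Run:
```python
from h import *
s,c=pickle.load(open("w5.pkl","rb"));T=TW(s,c)
p=plane(c,[272.7,220],.096,T)[0];print("axis",p,"bore",p[:2]+.007*np.array([np.cos(.45),np.sin(.45)]))
for uv in([280.75,206.2],[280.75,207.5]):print("bore direct",plane(c,uv,.07,T)[0])
sc=plane(c,np.array([[32,83],[405,15],[461,370],[113,428]])/4+[210,140],.032,T);print("screws",sc.mean(0))
g=cv2.cvtColor(c["pixels"],cv2.COLOR_RGB2GRAY)[190:225,262:300]
print(g[6:30:1,4:30])
```

```text
axis [0.49195617 0.22004721 0.096     ] bore [0.4982593  0.22309197]
bore direct [0.49692799 0.22423951 0.07      ]
bore direct [0.49722115 0.22319453 0.07      ]
screws [0.49124215 0.21931418 0.032     ]
[[ 34  30  30  33  32  37  45  49  44  46  44  44  66  68  66  68  65  76
  106 112 115 112 111 115 112 114]
 [ 32  30  30  31  26  31  44  46  46  45  43  46  63  66  63  68  69  64
   70  97 115 113 113 113 115 118]
 [ 40  39  35  35  32  33  44  51  45  44  43  38  64  65  40  35  36  43
   64  53 103 108 113 120 155 154]
 [ 40  37  34  38  38  31  48  47  39  37  34  34  39  39  48  41  43  49
   39  42  32  68 103 152 155 156]
 [ 37  42  39  35  33  39  43  41  35  39  43  45  55  43  53  66  62  59
   47  46  40  38  62 144 157 158]
 [ 53  53  52  42  34  40  38  37  37  44  44  43  54  46  45  61  55  62
   67  72  61  42  43  70 143 158]
 [ 58  56  55  52  42  36  42  39  53  43  46  44  56  43  43  48  55  53
   55  53  82  59  42  45  68 155]
 [ 67  67  67  57  49  39  41  40  62  54  45  43  46  42  40  45  66  44
   64  59  47  53  45  46  46  48]
 [ 78  71  70  66  58  
[... 1021 characters left out ...]
65  68  38
   32  29  43  52  52  45  53  55]
 [ 55  53  72  75  72  82  80  80  68  44  41  41  36  35  32  39  34  37
   40  46  53  77  74  73  75  60]
 [ 46  62  72  71  74  76  84  81  80  50  47  46  47  45  44  46  49  48
   48  57  67  71  73  72  70  65]
 [ 50  62  72  74  75  82  83  78  79  47  42  45  41  47  50  49  53  51
   50  66  71  72  73  72  70  70]
 [ 50  64  73  72  80  78  81  81  80  49  41  40  44  43  47  48  53  46
   51  64  72  70  71  73  66  66]
 [ 48  72  71  77  75  82  81  81  72  51  49  46  56  59  58  61  57  56
   53  60  69  73  72  71  72  67]
 [ 51  68  73  77  74  81  78  80  70  69  63  75  77  80  79  82  80  72
   65  62  73  70  74  75  72  69]]
```

The close view shows the tip edge at image (280,219.5) and the bore mouth centred at (280.5,206.3). That is about 1.3 mm off in tool x and 0.7 mm in tool y. I'll go down in steps by feel.

>>> send_rows(commands=[1.3,0.7,5,0,0,0,1,1.3,0.7,12,0,0,0,1,1.3,0.7,20,0,0,0,1,1.3,0.7,26,0,0,0,1,1.3,0.7,30,0,0,0,1,1.3,0.7,34,0,0,0,1,1.3,0.7,34,0,0,0,1])

```text
t: 7.08
eef_pos: [0.4959, 0.2241, 0.1597]
tool_rot: [-3.141, 0.0, 1.843]
force: [1.0, 0.7, -0.0]
grip_width: 0.0176
finger_force: 49.1
```

```bash
python3 -c "
from plant import *
s=state();print(s['eef_pos'],s['tool_rot'],s['force'],s['ft_torque'],s['grip_width'])"
```

```text
[0.49588631 0.22412787 0.15965878] [-3.14125747e+00  1.71703024e-05  1.84320103e+00] [ 0.96837918  0.72426279 -0.00545496] [-0.00749822 -0.01571015 -0.00064468] 0.017564910091325096
```

>>> send_rows(commands=[0,0,2,0,0,0,1,0,0,4,0,0,0,1,0,0,6,0,0,0,1,0,0,8,0,0,0,1,0,0,8,0,0,0,1])

```text
t: 7.7
eef_pos: [0.4959, 0.224, 0.1517]
tool_rot: [-3.141, 0.0, 1.843]
force: [-0.2, -0.0, -0.4]
grip_width: 0.0176
finger_force: 49.2
```

```bash
python3 -c "
from plant import *
s=state();print(s['eef_pos'],s['tool_rot'],s['force'],s['ft_torque'],s['grip_width'])"
```

```text
[0.49594245 0.22403921 0.15170195] [-3.1412948e+00  1.9167946e-04  1.8432124e+00] [-0.20800724 -0.03864245 -0.39540188] [-0.23063509 -0.05451009  0.00157987] 0.017597093477428546
```

>>> send_rows(commands=[0,0,1,0,0,0,1,0,0,2,0,0,0,1,0,0,3,0,0,0,1,0,0,4,0,0,0,1,0,0,4,0,0,0,1])

```text
t: 8.32
eef_pos: [0.4961, 0.2237, 0.1477]
tool_rot: [-3.141, 0.001, 1.843]
force: [3.3, -6.3, -2.0]
grip_width: 0.0174
finger_force: 48.9
```

```bash
python3 -c "
from plant import *
s=state();print(s['eef_pos'],s['tool_rot'],s['force'],s['ft_torque'],s['grip_width'])"
```

```text
[0.49605305 0.22371117 0.14768405] [-3.14136805e+00  7.40071043e-04  1.84329732e+00] [ 3.29030459 -6.30399382 -2.01367406] [-1.40526643 -0.44472311 -0.01767679] 0.017416075292286982
```

>>> send_rows(commands=[-0.6,0.2,0,0,0,0,1,-1.2,0.3,0,0,0,0,1,-1.2,0.3,0,0,0,0,1])

```text
t: 8.7
eef_pos: [0.4965, 0.2231, 0.1478]
tool_rot: [-3.141, -0.0, 1.843]
force: [-0.8, -2.0, -1.8]
grip_width: 0.0175
finger_force: 49.1
```

```bash
python3 -c "
from plant import *
s=state();print(s['eef_pos'],s['tool_rot'],s['force'],s['ft_torque'],s['grip_width'])"
```

```text
[0.49647653 0.22313753 0.14781108] [-3.14137742e+00 -1.64654356e-04  1.84313828e+00] [-0.75960892 -2.04923161 -1.79512636] [-0.39188826  0.10022653 -0.04890554] 0.01754254895917501
```

>>> send_rows(commands=[-0.5,0,1,0,0,0,1,-0.5,0,2,0,0,0,1,-0.5,0,3,0,0,0,1,-0.5,0,4,0,0,0,1,-0.5,0,5,0,0,0,1,-0.5,0,6,0,0,0,1,-0.5,0,6,0,0,0,1])

```text
t: 9.57
eef_pos: [0.4968, 0.2226, 0.1419]
tool_rot: [3.141, 0.0, 1.843]
force: [1.1, -1.2, -1.5]
grip_width: 0.0171
finger_force: 49.1
```

```bash
python3 -c "
from plant import *
s=state();print(s['eef_pos'],s['tool_rot'],s['force'],s['ft_torque'],s['grip_width'])"
```

```text
[0.49684998 0.22258616 0.14185912] [3.14142069e+00 6.61490647e-05 1.84318684e+00] [ 1.07547821 -1.16988957 -1.49796264] [-0.13897012 -0.18085464 -0.02531843] 0.017060323515635578
```

>>> send_rows(commands=[0,0,1,0,0,0,1,0,0,2,0,0,0,1,0,0,3,0,0,0,1,0,0,4,0,0,0,1,0,0,5,0,0,0,1,0,0,5,0,0,0,1])

```text
t: 10.32
eef_pos: [0.4966, 0.2226, 0.1366]
tool_rot: [-3.141, 0.0, 1.843]
force: [1.4, -1.1, -3.2]
grip_width: 0.0171
finger_force: 48.8
```

```bash
python3 -c "
from plant import *
s=state();print(s['eef_pos'],s['tool_rot'],s['force'],s['ft_torque'],s['grip_width'])"
```

```text
[0.49663117 0.22255379 0.13663411] [-3.14124895e+00  2.93109852e-05  1.84316583e+00] [ 1.40519668 -1.12696691 -3.1587247 ] [-0.21205172 -0.42900413  0.01176294] 0.01712623222141351
```

>>> send_rows(commands=[0,0,0.5,0,0,0,1,0,0,1,0,0,0,1,0,0,1.5,0,0,0,1,0,0,1.5,0,0,0,1])

```text
t: 10.82
eef_pos: [0.4967, 0.2226, 0.1353]
tool_rot: [3.142, -0.0, 1.843]
force: [2.2, -1.2, -1.2]
grip_width: 0.0174
finger_force: 49.2
```

>>> send_rows(commands=[0,0,0.5,0,0,0,1,0,0,0.5,0,0,0,1])

```text
t: 11.08
eef_pos: [0.4968, 0.2226, 0.1348]
tool_rot: [3.142, 0.0, 1.843]
force: [2.4, -0.8, -0.2]
grip_width: 0.0173
finger_force: 49.2
```

>>> send_rows(commands=[0,0,0.5,0,0,0,1,0,0,0.5,0,0,0,1])

```text
t: 11.32
eef_pos: [0.4967, 0.2226, 0.1344]
tool_rot: [3.142, 0.0, 1.843]
force: [1.1, -0.8, 0.2]
grip_width: 0.0172
finger_force: 49.6
```

>>> send_rows(commands=[0,0,0.5,0,0,0,1,0,0,0.5,0,0,0,1])

```text
t: 11.58
eef_pos: [0.4969, 0.2226, 0.1343]
tool_rot: [3.141, -0.0, 1.843]
force: [-0.4, -2.2, 10.0]
grip_width: 0.0174
finger_force: 50.6
```

>>> send_rows(commands=[0,0,0.5,0,0,0,1,0,0,0.5,0,0,0,1])

```text
t: 11.82
eef_pos: [0.4969, 0.2227, 0.1342]
tool_rot: [3.141, -0.0, 1.843]
force: [-2.5, -1.4, 17.2]
grip_width: 0.0172
finger_force: 51.7
```

>>> send_rows(commands=[0,0,0.5,0,0,0,1,0,0,0.5,0,0,0,1])

```text
t: 12.08
eef_pos: [0.497, 0.2227, 0.1341]
tool_rot: [3.14, -0.0, 1.843]
force: [-3.9, -2.5, 24.7]
grip_width: 0.0173
finger_force: 52.8
```

Bottomed at TCP z 0.134, as predicted. I ease off, open, and rise.

>>> send_rows(commands=[0,0,-1.5,0,0,0,1,0,0,-1.5,0,0,0,1,0,0,-1.5,0,0,0,-1,0,0,-1.5,0,0,0,-1,0,0,-1.5,0,0,0,-1,0,0,-1.5,0,0,0,-1,0,0,-1.5,0,0,0,-1,0,0,-1.5,0,0,0,-1])

```text
t: 13.08
eef_pos: [0.4967, 0.2226, 0.1344]
tool_rot: [-3.142, -0.0, 1.843]
force: [-1.1, 1.0, -0.5]
grip_width: 0.0853
finger_force: 0.0
```

>>> send_rows(commands=[0,0,-20,0,0,0,-1,0,0,-60,0,0,0,-1,0,0,-90,0,0,0,-1,0,0,-90,0,0,0,-1])

```text
t: 13.58
eef_pos: [0.4977, 0.223, 0.2265]
tool_rot: [3.138, -0.0, 1.843]
force: [-0.5, 0.3, -0.0]
grip_width: 0.0853
finger_force: 0.0
```

Run:
```python
from plant import *
from h import *
s=state();print(s['eef_pos'],s['tool_rot'],s['joint_pos'],s['force'],s['ft_torque'],s['grip_width'])
c=snapshot("wrist");T=TW(s,c)
si=snapshot("side")
a=cv2.resize(c["pixels"][150:400,180:380],None,fx=2,fy=2);b=cv2.resize(si["pixels"][100:200,150:235],None,fx=4,fy=4)
o=np.zeros((500,760,3),np.uint8);o[:500,:400]=a;o[:400,410:750]=b
cv2.imwrite("pics/w6.png",o[:,:,::-1])
```

```text
[0.49772314 0.22296953 0.22646596] [ 3.13754353e+00 -1.77894223e-04  1.84322949e+00] [3.11661684e-01 4.13295393e-01 1.58409299e+00 2.08607217e-05
 1.14015129e+00 3.92202142e-02] [-0.4534296   0.27483512 -0.02213106] [-0.0210495   0.028672   -0.01246888] 0.0853172701525008
```

View pics/w6.png

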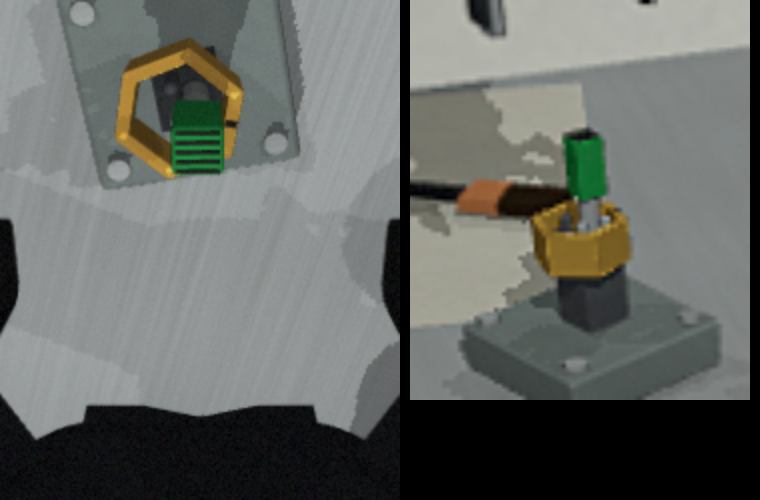

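The stamp stands upright and home, handle 12 mm clear of the nut. The pictures show it square, with the nut still at its original yaw. Next I align over the nut axis, closing across its flats.

Run:
```python
from plant import *
from h import *
print(goal(state(),[0.4906,.2196,.100],np.radians(156.7)))
```

```text
(array([ -1.2,  -6.6, 124.2]), array([ 0.   ,  0.   , -6.387]))
```

>>> send_rows(commands=[-1.3,-6.7,0,0,0,-1.2,-1,-1.3,-6.7,0,0,0,-2.4,-1,-1.3,-6.7,0,0,0,-3.6,-1,-1.3,-6.7,0,0,0,-4.8,-1,-1.3,-6.7,0,0,0,-6,-1,-1.3,-6.7,0,0,0,-6.39,-1,-1.3,-6.7,0,0,0,-6.39,-1,-1.3,-6.7,0,0,0,-6.39,-1])

```text
t: 14.68
eef_pos: [0.4904, 0.2194, 0.2238]
tool_rot: [-3.141, -0.001, 2.734]
force: [-0.6, 0.4, -0.5]
grip_width: 0.0851
finger_force: 0.0
```

Run:
```python
from plant import *
from h import *
s=state();print(s["eef_pos"],s["tool_rot"],s["joint_pos"],goal(s,[0.4906,.2196,.100],np.radians(156.7)))
```

```text
[0.49035273 0.21944234 0.22376021] [-3.14083969e+00 -8.14546434e-04  2.73394579e+00] [ 3.09636451e-01  4.07786229e-01  1.60301558e+00 -3.53449377e-05
  1.13189963e+00 -8.53498284e-01] (array([ -0.3,   0.3, 123.8]), array([-0.005, -0.006, -0.007]))
```

>>> send_rows(commands=[0,0,40,0,0,0,-1,0,0,80,0,0,0,-1,0,0,105,0,0,0,-1,0,0,115,0,0,0,-1,0,0,119,0,0,0,-1,0,0,122,0,0,0,-1,0,0,122,0,0,0,-1])

```text
t: 15.55
eef_pos: [0.4909, 0.2197, 0.1029]
tool_rot: [3.141, 0.001, 2.735]
force: [-0.2, -0.2, -0.8]
grip_width: 0.0852
finger_force: 0.0
```

>>> send_rows(commands=[0,0,1,0,0,0,-0.2,0,0,1,0,0,0,-0.1,0,0,1,0,0,0,0,0,0,1,0,0,0,0.2,0,0,1,0,0,0,0.2,0,0,1,0,0,0,0.2], newtons=60)

```text
t: 16.3
eef_pos: [0.4903, 0.2188, 0.1019]
tool_rot: [-3.14, -0.0, 2.735]
force: [-4.5, -9.8, 13.0]
grip_width: 0.0484
finger_force: 60.7
```

Run:
```python
from plant import *
s=state();print(s["eef_pos"],s["tool_rot"],s["force"],s["ft_torque"],s["grip_width"],s["finger_force"])
```

```text
[0.49027367 0.21878782 0.10191743] [-3.14044186e+00 -7.91414409e-06  2.73542912e+00] [-4.50133018 -9.7577891  12.98319984] [-1.44077395  0.59669306 -0.14377009] 0.04838037179396198 60.70106327533722
```

>>> send_rows(commands=[0,-1,-1,0,0,0,0.2,0,-1,-1,0,0,0,0.2], newtons=80)

```text
t: 16.55
eef_pos: [0.4902, 0.2186, 0.1022]
tool_rot: [-3.142, -0.0, 2.735]
force: [0.5, 0.6, -5.7]
grip_width: 0.0482
finger_force: 87.6
```

Run:
```python
from plant import *
s=state();print(s["eef_pos"],s["tool_rot"],s["force"],s["ft_torque"],s["grip_width"],s["finger_force"])
```

```text
[0.49020772 0.21863969 0.10220968] [-3.14159098e+00 -1.69435995e-04  2.73520349e+00] [ 0.54987671  0.59500458 -5.73560534] [ 0.24231452 -0.24148107 -0.13788109] 0.04820565945993703 87.57779359817505
```

>>> send_rows(commands=[0,0,0,0,0,0.5,0.2,0,0,0,0,0,1.0,0.2,0,0,0,0,0,1.5,0.2,0,0,0,0,0,2,0.2])

```text
t: 17.05
eef_pos: [0.4902, 0.2186, 0.1022]
tool_rot: [-3.141, 0.0, 2.454]
force: [1.2, -0.4, -6.4]
grip_width: 0.0483
finger_force: 87.5
```

```bash
cat > r.py <<'E'
from plant import *
import numpy as np
s=state();print("yaw",round(s["tool_rot"][2],4),"turned",round(2.7352-s["tool_rot"][2],4),"F",np.round(s["force"],1),"M",np.round(s["ft_torque"],3),"j6eff",round(s["joint_efforts"][5],3),round(s["grip_width"],4),round(s["finger_force"],1),np.round(s["eef_pos"],4),s["t"])
E
python3 r.py
```

```text
yaw 2.4544 turned 0.2808 F [ 1.2 -0.4 -6.4] M [ 0.125 -0.234  0.391] j6eff -1.441 0.0483 87.5 [0.4902 0.2186 0.1022] 17.05
```

Free torque is 0.39 N m, as expected. I continue in small steps, reading the torque after each.

>>> send_rows(commands=[0,0,0,0,0,0.25,0.2,0,0,0,0,0,0.5,0.2])

```text
t: 17.3
eef_pos: [0.4902, 0.2187, 0.1022]
tool_rot: [-3.141, -0.0, 2.386]
force: [1.0, 0.6, -8.8]
grip_width: 0.048
finger_force: 87.4
```

```bash
python3 r.py
```

```text
yaw 2.3855 turned 0.3497 F [ 1.   0.6 -8.8] M [ 0.292 -0.384  0.413] j6eff -0.51 0.048 87.4 [0.4902 0.2187 0.1022] 17.3
```

>>> send_rows(commands=[0,0,0,0,0,0.25,0.2,0,0,0,0,0,0.5,0.2])

```text
t: 17.55
eef_pos: [0.4902, 0.2187, 0.1023]
tool_rot: [-3.142, -0.0, 2.315]
force: [2.6, 1.3, -11.4]
grip_width: 0.0478
finger_force: 87.1
```

```bash
python3 r.py
```

```text
yaw 2.3146 turned 0.4206 F [  2.6   1.3 -11.4] M [ 0.38  -0.486  0.352] j6eff -0.542 0.0478 87.1 [0.4902 0.2187 0.1023] 17.55
```

>>> send_rows(commands=[0,0,0,0,0,0.25,0.2,0,0,0,0,0,0.5,0.2])

```text
t: 17.8
eef_pos: [0.4902, 0.2187, 0.1023]
tool_rot: [-3.142, -0.0, 2.244]
force: [2.6, 1.6, -12.9]
grip_width: 0.0479
finger_force: 86.8
```

```bash
python3 r.py
```

```text
yaw 2.2444 turned 0.4908 F [  2.6   1.6 -12.9] M [ 0.365 -0.552  0.407] j6eff -0.52 0.0479 86.8 [0.4902 0.2187 0.1023] 17.8
```

>>> send_rows(commands=[0,0,0.7,0,0,0.25,0.2,0,0,0.7,0,0,0.5,0.2])

```text
t: 18.05
eef_pos: [0.4902, 0.2186, 0.1022]
tool_rot: [3.141, 0.0, 2.175]
force: [-1.7, -0.7, 3.8]
grip_width: 0.0476
finger_force: 88.6
```

```bash
python3 r.py
```

```text
yaw 2.1746 turned 0.5606 F [-1.7 -0.7  3.8] M [0.082 0.238 0.374] j6eff -0.521 0.0476 88.6 [0.4902 0.2186 0.1022] 18.05
```

>>> send_rows(commands=[0,0,0,0,0,0.25,0.2,0,0,0,0,0,0.5,0.2])

```text
t: 18.3
eef_pos: [0.4903, 0.2186, 0.1022]
tool_rot: [3.141, 0.0, 2.105]
force: [-2.3, -0.5, 7.3]
grip_width: 0.0484
finger_force: 89.0
```

```bash
python3 r.py
```

```text
yaw 2.1048 turned 0.6304 F [-2.3 -0.5  7.3] M [0.05  0.352 0.403] j6eff -0.521 0.0484 89.0 [0.4903 0.2186 0.1022] 18.3
```

>>> send_rows(commands=[0,0,0,0,0,0.25,0.2,0,0,0,0,0,0.5,0.2])

```text
t: 18.55
eef_pos: [0.4903, 0.2187, 0.1022]
tool_rot: [3.141, 0.0, 2.035]
force: [-1.8, -0.1, 6.6]
grip_width: 0.0481
finger_force: 89.0
```

```bash
python3 r.py
```

```text
yaw 2.035 turned 0.7002 F [-1.8 -0.1  6.6] M [0.019 0.362 0.425] j6eff -0.521 0.0481 89.0 [0.4903 0.2187 0.1022] 18.55
```

Joint-6 effort is a clean gauge here, steady at -0.521.

>>> send_rows(commands=[0,0,0,0,0,0.25,0.2,0,0,0,0,0,0.5,0.2])

```text
t: 18.8
eef_pos: [0.4903, 0.2187, 0.1021]
tool_rot: [3.141, 0.0, 1.965]
force: [-2.3, 0.3, 6.7]
grip_width: 0.0481
finger_force: 89.0
```

```bash
python3 r.py
```

```text
yaw 1.9652 turned 0.77 F [-2.3  0.3  6.7] M [-0.007  0.263  0.453] j6eff -0.521 0.0481 89.0 [0.4903 0.2187 0.1021] 18.8
```

>>> send_rows(commands=[0,0,0,0,0,0.25,0.2,0,0,0,0,0,0.5,0.2])

```text
t: 19.05
eef_pos: [0.4903, 0.2186, 0.1021]
tool_rot: [3.141, 0.0, 1.895]
force: [-2.3, -0.2, 7.4]
grip_width: 0.048
finger_force: 89.0
```

```bash
python3 r.py
```

```text
yaw 1.8954 turned 0.8398 F [-2.3 -0.2  7.4] M [0.045 0.336 0.403] j6eff -0.511 0.048 89.0 [0.4903 0.2186 0.1021] 19.05
```

>>> send_rows(commands=[0,0,0,0,0,0.25,0.2,0,0,0,0,0,0.5,0.2])

```text
t: 19.3
eef_pos: [0.4903, 0.2187, 0.1022]
tool_rot: [3.141, -0.0, 1.826]
force: [-2.6, 0.3, 7.4]
grip_width: 0.048
finger_force: 89.0
```

```bash
python3 r.py
```

```text
yaw 1.8256 turned 0.9096 F [-2.6  0.3  7.4] M [0.071 0.286 0.476] j6eff -0.473 0.048 89.0 [0.4903 0.2187 0.1022] 19.3
```

```bash
cat > avg.py <<'E'
from plant import *
import numpy as np
L=[]
for i in range(8):
    snapshot("top");s=state();L.append([s["ft_torque"][2],s["joint_efforts"][5],s["tool_rot"][2]])
L=np.array(L);print("turned",2.7352-L[-1,2],"M",L[:,0].mean(),L[:,0].std(),"j6",L[:,1].round(3))
E
python3 avg.py
```

```text
turned 0.9092035034497514 M -0.19681519313480345 0.15657670656624864 j6 [-0.372  0.641 -0.017 -0.237 -0.276 -0.278 -0.277 -0.276]
```

>>> send_rows(commands=[0,0,0,0,0,0.25,0.2,0,0,0,0,0,0.5,0.2])

```text
t: 19.95
eef_pos: [0.4902, 0.2187, 0.1022]
tool_rot: [3.141, -0.0, 1.756]
force: [-2.0, -0.6, 6.1]
grip_width: 0.048
finger_force: 89.1
```

```bash
python3 r.py; python3 avg.py
```

```text
yaw 1.7558 turned 0.9794 F [-2.  -0.6  6.1] M [0.087 0.356 0.48 ] j6eff -0.448 0.048 89.1 [0.4902 0.2187 0.1022] 19.95
turned 0.9790046132206629 M -0.2133225725618203 0.18194275739047064 j6 [-0.369  0.625 -0.024 -0.24  -0.279 -0.281 -0.28  -0.279]
```

>>> send_rows(commands=[0,0,0,0,0,0.25,0.2,0,0,0,0,0,0.5,0.2])

```text
t: 20.6
eef_pos: [0.4903, 0.2187, 0.1022]
tool_rot: [3.141, -0.0, 1.686]
force: [-2.7, -0.0, 6.2]
grip_width: 0.0479
finger_force: 89.1
```

```bash
python3 r.py
```

```text
yaw 1.6861 turned 1.0491 F [-2.7 -0.   6.2] M [0.144 0.294 0.55 ] j6eff -0.403 0.0479 89.1 [0.4903 0.2187 0.1022] 20.6
```

The nut stiffened by about 0.12 N m, roughly 0.25 rad past first touch. I stop turning, open, and rise straight up.

>>> send_rows(commands=[0,0,0,0,0,0,0.2,0,0,0,0,0,0,-1,0,0,0,0,0,0,-1,0,0,0,0,0,0,-1,0,0,0,0,0,0,-1,0,0,0,0,0,0,-1])

```text
t: 21.35
eef_pos: [0.4902, 0.2186, 0.1017]
tool_rot: [-3.142, 0.0, 1.688]
force: [0.3, 0.3, -1.0]
grip_width: 0.0856
finger_force: 0.0
```

>>> send_rows(commands=[0,0,-15,0,0,0,-1,0,0,-50,0,0,0,-1,0,0,-90,0,0,0,-1,0,0,-125,0,0,0,-1,0,0,-125,0,0,0,-1,0,0,-125,0,0,0,-1])

```text
t: 22.1
eef_pos: [0.4899, 0.2185, 0.2268]
tool_rot: [3.142, 0.0, 1.688]
force: [0.1, 1.0, 0.1]
grip_width: 0.0853
finger_force: 0.0
```

Run:
```python
from plant import *
from h import *
s=state();print(s['eef_pos'],s['force'],s['grip_width'],s['t'])
si=snapshot("side");c=snapshot("wrist")
a=cv2.resize(c["pixels"][100:400,150:400],None,fx=1.6,fy=1.6);b=cv2.resize(si["pixels"][100:200,150:235],None,fx=4,fy=4)
o=np.zeros((490,760,3),np.uint8);o[:480,:400]=a;o[:400,410:750]=b
cv2.imwrite("pics/w7.png",o[:,:,::-1])
```

```text
[0.48994376 0.21852735 0.22678259] [0.14319749 1.01990653 0.1374774 ] 0.0852795037643733 22.1
```

View pics/w7.png

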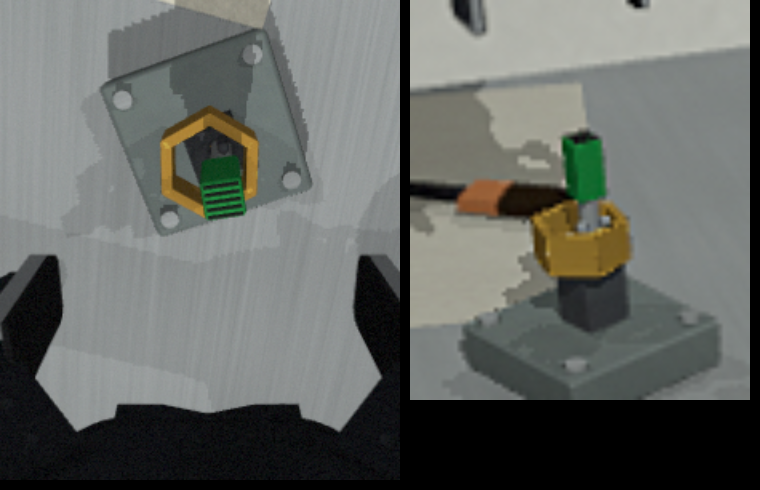

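The stamp still stands upright at the same height, shifted only slightly onto the pins. The nut has turned and the fingers are clear, so I hand in.

```bash
python3 -c "
from plant import *
print(close_job())"
```

```text
the job is handed in; nothing more can be done
None
```

The job is handed in: the green stamp stands upright and home in the collet, and I stopped turning about 0.25 rad after the nut stiffened (I estimate 20–30 N of grip), then let go; no verdict on the judging came back.

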